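# Load three castings into their matching assembly nests

### The arm

A 6-joint arm with a two-finger parallel gripper is mounted at the origin on the work surface. World frame = base frame: x ahead of the robot, y to its left, z up, the work surface at z = 0. Lengths are in m, angles in rad, forces in N, time in s.
With the tool pointing down it reaches from about 0.3 to 0.85 m from the base axis. Payload 4.2 kg.
Tool frame: the origin (TCP) lies midway between the tips of the shut fingers; the grasp point (between the pads) lies 19 mm behind it (r.grip_point_offset is the distance from the TCP to the grasp point, in m); z points along the fingers, y is the line along which they close (so a half turn about z gives the same grasp; the last joint's range is limited). The gripper opens to 91 mm and grips with 3 to 60 N. Pads are 32 mm wide; open, the fingers measure 118 mm over their backs; the gripper's body (76 mm by 178 mm) begins 60 mm behind the grasp point.
Start: joints at [1.088, 0.32, 1.565, -0, 1.257, -0.02], TCP at [0.257, 0.515, 0.187] pointing down, gripper open.
Joint ranges: [-3.11, 3.11], [-0.84, 2.01], [0.21, 2.61], [-1.34, 4.49], [0.05, 2.63], [-2.56, 2.56]. Speed limits (rad/s): [2.57, 2.57, 3.14, 3.14, 3.14, 3.14].

### API

Orientations are given as a 3x3 rotation matrix whose columns are the frame's x, y, z axes.
In Python, from station import r gives the robot as it stands. The module is installed in compiled form; this text tells all that it offers.
- The arm moves only by the tool drive_tool, never from a script. Its argument "steps" is one flat list of numbers, 7 for each row, row after row: the shift along the world's x, y, z in m, then the turn, a rotation vector about the world's x, y, z in rad, then the opening, from -1 (shut) to 1 (fully open). In form: [tx, ty, tz, ax, ay, az, grip, tx, ty, tz, ax, ay, az, grip, ...]. A call has 1 to 12 rows; each row is the pose to reach, as a shift and turn from the pose commanded when the call began; what a row does not reach only later rows make up. A row lasts 1/12 s, in which the tool goes at most 41.7 mm and 7.16 degrees, less where a joint would pass 70% of its speed; a pose out of reach is approached as far as the arm can. A call with a gripper value outside its range is refused whole. The fingers move at their own pace and stop on an object; "newtons" is the grip in N (left out, the last holds). Time passes only in rows, so rows that repeat a pose let the fingers close. It gives the time, the measured TCP pose, the force, the opening and the grip force at its end, in the units of the state.
- r.get_state(): the state, without advancing time (a new reading comes with each control period).
- r.read_camera(name): name is "scene" or "top"; returns (picture, depth): 480x640x3 uint8, blue, green, red; 480x640 float32, m along the optical axis (not along the pixel's ray), 0 where there is no reading.
- r.camera_model(name): a dict with "K" (3x3 intrinsics, pixels), "rvec" (rotation vector, rad) and "tvec" (3), from world to camera coordinates, as OpenCV has them. Camera axes: x right, y down, z forward; pixel columns grow to the right and rows downward; lengths in m; the calibration is good to about 2 mm. A picture is of the moment at which its call begins. camera_model takes no time and is no camera call.
- r.sign_off(): hands the job in; it is judged then, once.
The state is a dict: "time": time; "joint_pos": joint angles; "qd": joint speeds; "joint_torque": joint torques, N m; "position": TCP position; "ee_rot": TCP orientation; "wrist_force": force on the tool from outside, world axes, zero at the start; "torque": the same for the moment, N m; "opening": opening from 0.0 (shut) to 1.0 (fully open); "gripper_force": force on a finger pad.
Only numpy, scipy, OpenCV 4.12 (cv2) and the standard library are available. Lean on these libraries where they do the work, as an engineer would, in place of code of your own. Each camera call takes 0.05 s, during which the arm holds its last target. There are 200 camera calls.

### The job

The three castings belong in the blue nest plates, each in the pocket of its own shape, but the green bearing block has been left lying across the T-shaped nest. Seat the bearing block, the T-bracket and the yellow angle bracket fully home and flat in their own pockets, setting them down gently rather than dropping them, and leave the spray bottle, the red can and the white pulley standing where they are.

Things in the scene. Friction and masses are not known exactly. Their poses are not given: they have to be found in the camera images.
- tee: Bare aluminium T-bracket, about 0.4 kg. Flange 14 mm thick, T in plan: bar 110 (x) x 32 mm (y) centred on the origin, stem 32 mm wide to y = +61. Boss 44 (x) x 26 (y) mm over the origin, top 53 mm above the underside: grip it across x or y, above the low rib on the stem (z to 22 mm). Bolt heads (z to 18) on the three ends. Origin: underside, below the boss centre.
- angle: Yellow L-shaped angle bracket, about 0.4 kg. Flange 14 mm thick, legs 34 mm wide: one along x from -17 to +73 mm, one along y from -17 to +63. Boss 30 x 30 mm over the corner, centred on the origin, top 53 mm above the underside: grip it above the low ribs on both legs (z to 22 mm). Bolt heads (z to 18) near the leg ends. Origin: underside, below the boss centre.
- block: Green bearing block, about 0.5 kg. Flange 120 (x) x 46 (y) x 14 mm; on it a round-topped housing 54 mm wide (x), 36 mm thick (y), top 58 mm above the underside. Grip across its flat faces (steel ring, black bore) at y = +-18 mm. Half-turn symmetric about z. Origin: centre of the underside. Starts on top of nest_tee, 20 mm above the bench.
- nest_tee: White-floored blue nest plate fixed to the bench, 150 x 120 x 20 mm (its x, y, z), origin at the centre of its underside; the pocket is 12 mm deep (its floor 8 mm above the bench), centred on the plate and 2.5 mm larger all round than the flange it takes: a T, bar along x, stem to +y.
- nest_tee_seat (a point): Point on the pocket floor of this nest, 8 mm above the bench, where the origin of the matching part must come; axes as the nest's. At (0, -22.5, 8) mm in nest_tee.
- nest_angle: White-floored blue nest plate fixed to the bench, 150 x 120 x 20 mm (its x, y, z), origin at the centre of its underside; the pocket is 12 mm deep (its floor 8 mm above the bench), centred on the plate and 2.5 mm larger all round than the flange it takes: an L, legs to +x and +y.
- nest_angle_seat (a point): Point on the pocket floor of this nest, 8 mm above the bench, where the origin of the matching part must come; axes as the nest's. At (-28, -23, 8) mm in nest_angle.
- nest_block: White-floored blue nest plate fixed to the bench, 150 x 120 x 20 mm (its x, y, z), origin at the centre of its underside; the pocket is 12 mm deep (its floor 8 mm above the bench), centred on the plate and 2.5 mm larger all round than the flange it takes: a rectangle 125 x 51 mm, long along x.
- nest_block_seat (a point): Point on the pocket floor of this nest, 8 mm above the bench, where the origin of the matching part must come; axes as the nest's. At (0, 0, 8) mm in nest_block; the block may go in either way round.
- spray: Clear spray bottle with white and yellow head, standing, loose: 68 mm across, 188 mm tall; the head reaches 42 mm to its -x. Origin: centre of the underside. Not to be disturbed.
- can: Red-banded metal can, standing, loose: 66 mm across, 120 mm tall. Origin: centre of the underside. Not to be disturbed.
- pulley: White plastic pulley lying flat, loose: 84 mm across, 45 mm tall. Origin: centre of the underside. Not to be disturbed.
There are look-alikes about, which are no part of the job. What is shaped like the tee but orange is not meant.

How it is judged:
At the end, for the whole second after the job is handed in: Each of the three parts lies in its own nest: origin within 5 mm of the nest's seat point horizontally and 3 mm in height (bottomed in the pocket), upright within 0.05 rad, turned within 0.12 rad of the nest, and at rest (horizontal distance between tee and nest_tee_seat below 0.005 m and z of tee in the frame of nest_tee_seat between -0.003 and 0.003 m and angle between each of tee, angle, block's own z axis and vertical below 0.05 rad and angle between the x axis of tee and the x axis of nest_tee, either way round below 0.12 rad and linear speed of each of tee, angle, block below 0.02 m/s and horizontal distance between angle and nest_angle_seat below 0.005 m and z of angle in the frame of nest_angle_seat between -0.003 and 0.003 m and angle between the x axis of angle and the x axis of nest_angle, either way round below 0.12 rad and horizontal distance between block and nest_block_seat below 0.005 m and z of block in the frame of nest_block_seat between -0.003 and 0.003 m and angle between the x axis of block and the x axis of nest_block, either way round below 0.12 rad); the robot touches nothing.
It fails at once if a casting is dropped into its nest (faster than 0.5 m/s within 30 mm of its seat) ((horizontal distance between tee and nest_tee_seat below 0.03 m and z of tee in the frame of nest_tee_seat below 0.03 m and linear speed of tee above 0.5 m/s) or (horizontal distance between angle and nest_angle_seat below 0.03 m and z of angle in the frame of nest_angle_seat below 0.03 m and linear speed of angle above 0.5 m/s) or (horizontal distance between block and nest_block_seat below 0.03 m and z of block in the frame of nest_block_seat below 0.03 m and linear speed of block above 0.5 m/s)).
It fails at once if the spray bottle is shifted by more than 25 mm or tipped (distance of spray from where it was at the start of the episode above 0.025 m or angle between spray's own z axis and vertical above 0.35 rad).
It fails at once if the red can is shifted by more than 25 mm or tipped (distance of can from where it was at the start of the episode above 0.025 m or angle between can's own z axis and vertical above 0.35 rad).
It fails at once if the white pulley is shifted by more than 25 mm or tipped (distance of pulley from where it was at the start of the episode above 0.025 m or angle between pulley's own z axis and vertical above 0.35 rad).
It also fails if it takes over 67 s, if anything falls off the work surface, if the arm or the gripper's body presses on something with over 40 N, if the wrist force passes 120 N, or if a joint passes its speed limit or range.

## Working session

There is one attempt and no reset: what is moved stays moved. The work goes in short steps, Python scripts to look and compute and a tool call to move; the robot and the scene stay as the last step left them, time stands still between calls to the robot, and variables do not carry over. Pictures are saved under pics/ and viewed, at most 10 in all, crops included, and the job is handed in when it is done.

Besides the shell and the picture viewer there is one more tool, called after ">>>" as name(argument=value, ...) on one line, values as JSON. drive_tool: Moves the arm, as the interface text tells. Its arguments: {"type":"object","properties":{"steps":{"type":"array"},"newtons":{"type":"number"}},"required":["steps"]}

```bash
mkdir -p pics; python3 - <<'E'
from station import r
import cv2,numpy as np
for n in("scene","top"):
    p,d=r.read_camera(n); cv2.imwrite(f"pics/{n}0.png",p); np.save(f"{n}0.npy",d)
    m=r.camera_model(n); print(n,m, (d>0).mean())
s=r.get_state(); print(s["time"],s["position"],s["ee_rot"],s["opening"])
E
```

```text
scene {'K': array([[474.69196437,   0.        , 316.40114972],
       [  0.        , 474.69196437, 239.20270833],
       [  0.        ,   0.        ,   1.        ]]), 'rvec': array([ 2.19517862,  1.47545856, -0.41337509]), 'tvec': array([-0.25013143, -0.32180043,  1.53253652])} 0.9960546875
top {'K': array([[557.12120635,   0.        , 330.42675093],
       [  0.        , 557.12120635, 239.86982858],
       [  0.        ,   0.        ,   1.        ]]), 'rvec': array([ 2.11528704, -2.17271315,  0.15267471]), 'tvec': array([0.08141153, 0.49065757, 1.44272856])} 0.9959309895833334
0.1 [0.25648717 0.51406527 0.18611716] [[-8.94814796e-01  4.46436965e-01 -7.19104896e-04]
 [ 4.46437544e-01  8.94813645e-01 -1.43510137e-03]
 [ 2.78257214e-06 -1.60518537e-03 -9.99998712e-01]] 1.0001875429552445
```

View pics/scene0.png

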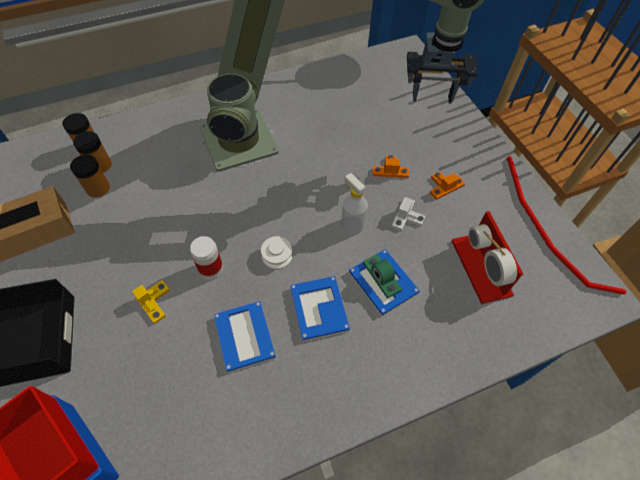

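View pics/top0.png

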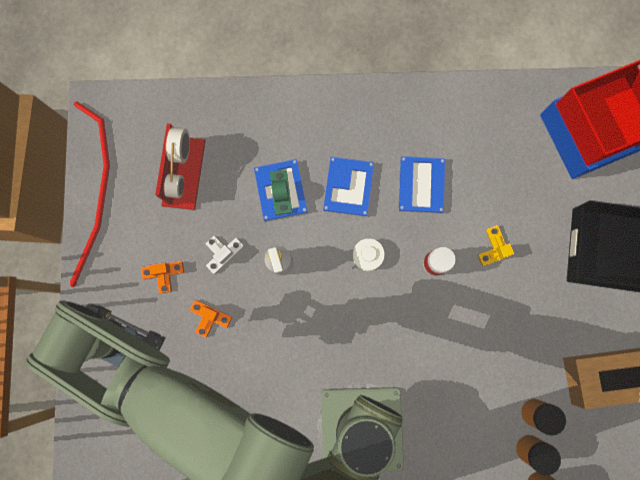

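The top view shows the aluminium tee at (222,253), with orange look-alikes at (163,275) and (210,318). The yellow angle is at (497,247). The green block lies on the tee nest at (281,190), with the angle nest at (350,186) and the block nest at (423,184). The spray bottle is at (278,260), the pulley at (369,254) and the can at (440,260).

Next I'll enlarge a crop to confirm these, and fit poses from both views.

```bash
cat > h.py <<'E'
import cv2,numpy as np
from scipy.optimize import minimize
def box(x0,x1,y0,y1,z0,z1): return np.array([[x,y,z] for x in(x0,x1) for y in(y0,y1) for z in(z0,z1)])/1e3
M={'tee':[box(-55,55,-16,16,0,14),box(-16,16,-16,61,0,14),box(-22,22,-13,13,0,53),box(-8,8,0,45,0,20)],
'angle':[box(-17,73,-17,17,0,14),box(-17,17,-17,63,0,14),box(-15,15,-15,15,0,53)],
'block':[box(-60,60,-23,23,0,14),np.array([[x,y,z] for y in(-18,18) for x,z in [(-27,0),(27,0),(-27,31)]+[(27*np.cos(a),31+27*np.sin(a)) for a in np.linspace(0,np.pi,13)]])/1e3],
'nest':[box(-75,75,-60,60,0,20)]}
def cloud(d,m):
    K,R=m['K'],cv2.Rodrigues(m['rvec'])[0]
    v,u=np.mgrid[:480,:640]
    c=np.stack([(u-K[0,2])/K[0,0]*d,(v-K[1,2])/K[1,1]*d,d],-1)
    return (c-m['tvec'])@R          # world xyz per pixel
def pose(q):
    c,s=np.cos(q[2]),np.sin(q[2]); return np.array([[c,-s,0],[s,c,0],[0,0,1]])
def sil(parts,q,z,m,S=4,roi=(0,0,640,480)):
    x0,y0,x1,y1=roi; im=np.zeros(((y1-y0)*S,(x1-x0)*S),np.uint8)
    for b in parts:
        p=b@pose(q).T+[q[0],q[1],z]
        uv=cv2.projectPoints(p,m['rvec'],m['tvec'],m['K'],None)[0][:,0]
        h=cv2.convexHull(((uv+.5-[x0,y0])*S-.5).astype(np.float32))
        cv2.fillConvexPoly(im,np.round(h*16).astype(np.int32),255,shift=4)
    return cv2.resize(im,(x1-x0,y1-y0),interpolation=cv2.INTER_AREA)/255.
def fit(name,q0,z,views):           # views: list of (mask,model)
    tot=0; R=[]
    for k,m in views:
        u,v=cv2.projectPoints(np.array([[q0[0],q0[1],z]]),m['rvec'],m['tvec'],m['K'],None)[0].ravel()
        roi=(max(int(u)-55,0),max(int(v)-55,0),min(int(u)+55,640),min(int(v)+55,480)); R.append((k[roi[1]:roi[3],roi[0]:roi[2]].astype(float),m,roi))
    f=lambda s: sum(abs(sil(M[name],[s[0]/100,s[1]/100,s[2]],z,m,4,roi)-k).sum() for k,m,roi in R)
    s=np.array([q0[0]*100,q0[1]*100,q0[2]]); 
    for st in(1.5,.4,.15):
        sx=np.vstack([s]+[s+st*np.array(e)*[1,1,.3] for e in([1,0,0],[0,1,0],[0,0,1])])
        s=minimize(f,s,method='Nelder-Mead',options=dict(initial_simplex=sx,xatol=1e-3,fatol=.02)).x
    return np.array([s[0]/100,s[1]/100,s[2]]),f(s),sum(k.sum() for k,_,_ in R)
E
python3 - <<'E'
from h import *; from station import r
p=cv2.imread('pics/top0.png'); cv2.imwrite('pics/crop0.png',cv2.resize(p[140:300,145:525],None,fx=2.1,fy=2.1,interpolation=cv2.INTER_CUBIC))
m=r.camera_model('top'); W=cloud(np.load('top0.npy'),m); W2=cloud(np.load('scene0.npy'),r.camera_model('scene'))
for n,u,v in [('bench',320,220),('tee',222,253),('angle',492,258),('block',281,192),('nA',332,180),('nB',408,185),('nBfloor',423,184),('nT',300,170),('spray',278,260),('can',440,260),('pulley',369,254),('nTfloor',265,190)]:
    print(n,W[v,u].round(4))
for n,u,v in [('bench',300,350),('nB',222,335),('nBfl',244,335),('tee',408,210),('ang',145,296)]: print(n,W2[v,u].round(4))
E
```

```text
bench [ 0.5539  0.0954 -0.0016]
tee [0.4633 0.353  0.0521]
angle [ 0.4356 -0.3642  0.0093]
block [0.6162 0.1939 0.0785]
nA [0.6597 0.0596 0.0203]
nB [ 0.641  -0.1472  0.0164]
nBfloor [ 0.6448 -0.1897  0.0075]
nT [ 0.6977  0.1478 -0.0065]
spray [0.4249 0.1927 0.1942]
can [ 0.4219 -0.2019  0.1247]
pulley [ 0.4509 -0.032   0.0465]
nTfloor [0.6382 0.2432 0.015 ]
bench [ 7.26e-01 -7.09e-02  5.00e-04]
nB [ 0.6243 -0.2362  0.0184]
nBfl [ 0.6395 -0.1862  0.0057]
tee [0.481  0.3495 0.0509]
ang [ 0.462  -0.3852  0.0411]
```

View pics/crop0.png

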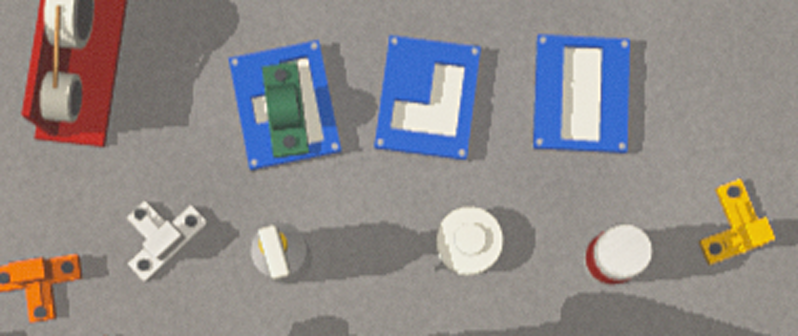

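The crop confirms the bare grey-white T at crop (160,238), with its bar running from (190,218) to (145,268) and its stem to (140,212). The look-alike at (40,285) is orange. The yellow L has its corner at (762,232). The block lies at (286,108) on the T nest, whose stem points left.

Now the pose fits.

```bash
cat >> h.py <<'E'
def masks(p,W):
    h=cv2.cvtColor(p,cv2.COLOR_BGR2HSV); H,S,V=[h[...,i].astype(int) for i in range(3)]
    K=np.ones((3,3),np.uint8)
    y=(H>19)&(H<34)&(S>120)&(V>60); g=(H>40)&(H<95)&(S>70)
    b=(H>98)&(H<125)&(S>120)&(V>40)
    a=(W[...,2]>.004)&(S<40)&(V>150)&(W[...,0]<.58)&(W[...,1]>.27)
    def big(k,fill):
        k=cv2.morphologyEx(k.astype(np.uint8),cv2.MORPH_CLOSE,np.ones((5,5),np.uint8) if fill else K)
        c=cv2.findContours(k,cv2.RETR_EXTERNAL,cv2.CHAIN_APPROX_NONE)[0]; o=np.zeros_like(k)
        cv2.drawContours(o,[x for x in c if cv2.contourArea(x)>150],-1,1,-1); return o
    return dict(angle=big(y,True),block=big(g,True),nest=big(b|g,True),tee=big(a,True))
E
cat > m.py <<'E'
from h import *; from station import r; import sys
ps={c:(cv2.imread(f'pics/{c}0.png'),np.load(f'{c}0.npy'),r.camera_model(c)) for c in('top','scene')}
mk={c:masks(p,cloud(d,m)) for c,(p,d,m) in ps.items()}
G=[('tee','tee',(.465,.353,-.75),0),('angle','angle',(.455,-.37,.45),0),('block','block',(.62,.19,.05),.02),
('nT','nest',(.63,.2,.12),0),('nA','nest',(.64,.02,-.08),0),('nB','nest',(.645,-.19,0),0)]
for n,k,q,z in G:
    for cs in(('top',),('scene',),('top','scene')):
        s,e,t=fit(k,q,z,[(mk[c][k],ps[c][2]) for c in cs]); print(n,cs[0][:3]+str(len(cs)),s.round(4),round(e,1),t)
v=np.hstack([np.where((sum(mk['top'].values())>0)[...,None],ps['top'][0],30)[140:300,145:525],np.where((sum(mk['scene'].values())>0)[...,None],ps['scene'][0],30)[180:340,120:440]])
cv2.imwrite('pics/mask0.png',v)
E
python3 m.py
```

```text
tee top1 [ 0.4626  0.3594 -0.824 ] 3869.8 4605.0
tee sce1 [ 0.4569  0.3573 -0.8035] 235.2 355.0
tee top2 [ 0.4609  0.3585 -0.792 ] 4155.6 4960.0
angle top1 [ 0.452  -0.392   0.3347] 61.2 707.0
angle sce1 [ 0.4502 -0.3934  0.322 ] 51.5 818.0
angle top2 [ 0.4514 -0.3927  0.3244] 131.8 1525.0
block top1 [0.6295 0.2005 0.1276] 78.0 706.0
block sce1 [0.6258 0.1987 0.1093] 101.7 816.0
block top2 [0.6284 0.1996 0.1145] 188.9 1522.0
nT top1 [0.6399 0.2021 0.1853] 600.3 2861.0
nT sce1 [0.6357 0.2007 0.1767] 1109.2 3356.0
nT top2 [0.6379 0.2019 0.1755] 1730.5 6217.0
nA top1 [ 0.645   0.0154 -0.158 ] 755.0 3046.0
nA sce1 [ 0.6391  0.0144 -0.1617] 1018.0 3541.0
nA top2 [ 0.6426  0.0148 -0.16  ] 1824.2 6587.0
nB top1 [ 0.6447 -0.185  -0.0815] 300.9 2592.0
nB sce1 [ 0.6394 -0.1863 -0.0839] 253.5 3056.0
nB top2 [ 0.6416 -0.1862 -0.0844] 600.9 5648.0
```

View pics/mask0.png

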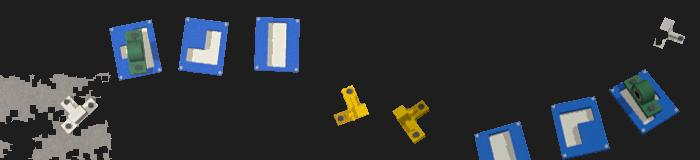

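Several nests share one fitting window, and bench pixels leak into the tee mask. I'll restrict each mask to its own component and refit.

```bash
cat >> h.py <<'E'
def comp(k,q,z,m):
    u,v=cv2.projectPoints(np.array([[q[0],q[1],z+.014]]),m['rvec'],m['tvec'],m['K'],None)[0].ravel().astype(int)
    n,l=cv2.connectedComponents(k); a=l[v-3:v+4,u-3:u+4].ravel(); a=a[a>0]
    return (l==np.bincount(a).argmax()).astype(np.uint8) if a.size else k*0
E
sed -i 's/(V>150)/(V>tv)/; s/def masks(p,W):/def masks(p,W,tv=175):/' h.py
sed -i "s/\[(mk\[c\]\[k\],ps\[c\]\[2\]) for c in cs\]/[(comp(mk[c][k],q,z,ps[c][2]),ps[c][2]) for c in cs]/" m.py
sed -i "s/mk={c:.*/mk={c:masks(p,cloud(d,m),{'top':170,'scene':140}[c]) for c,(p,d,m) in ps.items()}/" m.py
python3 m.py; python3 - <<'E'
from h import *
p=cv2.imread('pics/top0.png');s=cv2.imread('pics/scene0.png')
print(p[225:285:6,205:245:5].max(-1)); print(s[196:236:4,388:432:4].max(-1))
E
```

```text
tee top1 [ 0.4639  0.3555 -0.8137] 82.5 678.0
tee sce1 [ 0.4568  0.3573 -0.8048] 184.8 407.0
tee top2 [ 0.4621  0.3547 -0.8243] 301.4 1085.0
angle top1 [ 0.452  -0.392   0.3347] 61.2 707.0
angle sce1 [ 0.4502 -0.3934  0.322 ] 51.5 818.0
angle top2 [ 0.4514 -0.3927  0.3244] 131.8 1525.0
block top1 [0.6295 0.2005 0.1276] 78.0 706.0
block sce1 [0.6258 0.1987 0.1093] 101.7 816.0
block top2 [0.6284 0.1996 0.1145] 188.9 1522.0
nT top1 [0.6399 0.2019 0.176 ] 102.7 2364.0
nT sce1 [0.6357 0.2007 0.1767] 165.2 2412.0
nT top2 [0.6379 0.2019 0.1755] 289.5 4776.0
nA top1 [ 0.6444  0.0156 -0.162 ] 89.0 2380.0
nA sce1 [ 0.6391  0.0144 -0.1617] 118.0 2641.0
nA top2 [ 0.6426  0.0148 -0.16  ] 258.2 5021.0
nB top1 [ 0.6449 -0.1849 -0.0823] 105.8 2397.0
nB sce1 [ 0.6394 -0.1863 -0.0839] 113.5 2916.0
nB top2 [ 0.6416 -0.1862 -0.0844] 265.9 5313.0
[[155 147 153 151 144 146 150 149]
 [155 152 152 146 149 144 148 146]
 [155 159 203 124 155 147 170 151]
 [183  93 223 220 109 224  89 185]
 [151 192 229 221 225 148 179 133]
 [151 148 233 226 236 115 109 116]
 [151 224 233 200 156 117 116 110]
 [149 171  98 197 116 156 149 150]
 [149 152 115 137 150 153 147 154]
 [146 146 155 151 150 151 152 154]]
[[123 123 123 125 122 123 122 122 126  90  91]
 [125 125 126 125 187 181 186 123 129  89  88]
 [124 122 126 106 182 182 186 120 123 125 126]
 [122 123  93 182 181 182 122 123 124 122 125]
 [128 113  89 100  99 157 187 152 124 127 129]
 [ 91  89 154  99  96 129 106 177  85 191 124]
 [ 88  88 138 114 189 101 163 188  82 123 129]
 [ 90 127 115 100 160  90  89  96 103 130 128]
 [ 87  88  96 125 121 124 129 109 131 127 131]
 [124 101  90 125 121 126 122 124 125 127 124]]
```

Fits agree across cameras to about 2–5 mm, and heights match the text. I'm moving to the block at (0.628, 0.200), yaw 0.118, where the turn needed is +0.58 rad.

>>> drive_tool(steps=[0,0,0.03,0,0,0.04,1,0.03,-0.025,0.06,0,0,0.09,1,0.06,-0.05,0.06,0,0,0.14,1,0.09,-0.076,0.06,0,0,0.19,1,0.12,-0.102,0.06,0,0,0.24,1,0.15,-0.127,0.06,0,0,0.29,1,0.18,-0.152,0.06,0,0,0.34,1,0.21,-0.178,0.06,0,0,0.39,1,0.24,-0.203,0.06,0,0,0.44,1,0.27,-0.229,0.06,0,0,0.49,1,0.3,-0.254,0.06,0,0,0.54,1,0.33,-0.28,0.06,0,0,0.58,1], newtons=40)

```text
time: 1.1
position: [0.5877, 0.2329, 0.2464]
ee_rot: [[-0.993, -0.119, -0.001], [-0.119, 0.993, -0.0], [0.001, 0.0, -1.0]]
wrist_force: [0.3, 0.9, -0.9]
opening: 1.001
gripper_force: 0.0
```

>>> drive_tool(steps=[0.02,-0.017,0,0,0,0,0.6,0.041,-0.034,-0.02,0,0,0,0.6,0.041,-0.034,-0.05,0,0,0,0.6,0.041,-0.034,-0.08,0,0,0,0.6,0.041,-0.034,-0.11,0,0,0,0.6,0.041,-0.034,-0.11,0,0,0,0.6])

```text
time: 1.6
position: [0.6234, 0.1989, 0.1295]
ee_rot: [[-0.993, -0.116, -0.014], [-0.116, 0.993, -0.004], [0.014, -0.002, -1.0]]
wrist_force: [-0.9, -0.6, -0.3]
opening: 0.804
gripper_force: 0.0
```

>>> drive_tool(steps=[0,0,-0.02,0,0,0,0.4,0,0,-0.045,0,0,0,0.4,0,0,-0.065,0,0,0,0.4,0,0,-0.08,0,0,0,0.4,0,0,-0.09,0,0,0,0.4,0,0,-0.094,0,0,0,0.4,0,0,-0.094,0,0,0,0.4])

```text
time: 2.18
position: [0.6278, 0.2007, 0.043]
ee_rot: [[-0.993, -0.117, -0.0], [-0.117, 0.993, 0.0], [0.0, 0.0, -1.0]]
wrist_force: [-0.2, -0.1, 0.3]
opening: 0.701
gripper_force: 0.0
```

```bash
python3 - <<'E'
from station import r
import cv2,numpy as np
a=r.read_camera('scene')[0][210:330,320:440]; b=r.read_camera('top')[0][140:260,220:340]
cv2.imwrite('pics/g1.png',cv2.resize(np.hstack([a,b]),None,fx=3.3,fy=3.3,interpolation=cv2.INTER_CUBIC))
s=r.get_state(); print(s["position"],s["ee_rot"].round(3))
E
```

```text
[0.6286307  0.20086577 0.04421737] [[-0.993 -0.117  0.002]
 [-0.117  0.993  0.001]
 [-0.002  0.    -1.   ]]
```

View pics/g1.png

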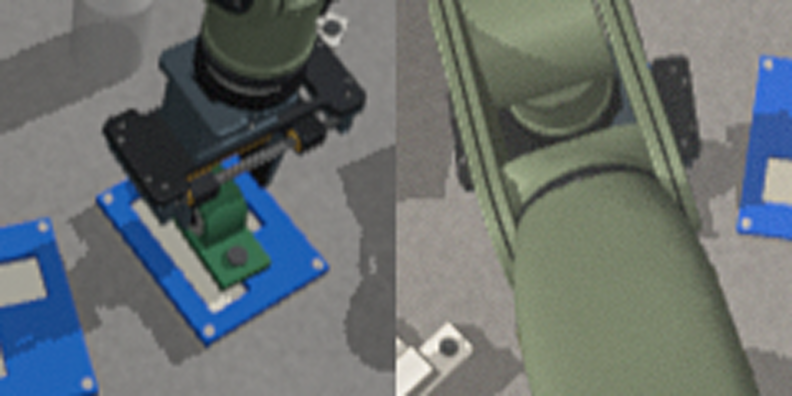

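The fingers straddle the housing, seen at left (225,205) in the scene crop. Closing and lifting.

>>> drive_tool(steps=[0,0,0,0,0,0,-1,0,0,0,0,0,0,-1,0,0,0,0,0,0,-1,0,0,0,0,0,0,-1,0,0,0,0,0,0,-1,0,0,0,0,0,0,-1,0,0,0,0,0,0,-1,0,0,0.01,0,0,0,-1,0,0,0.03,0,0,0,-1,0,0,0.055,0,0,0,-1,0,0,0.075,0,0,0,-1,0,0,0.08,0,0,0,-1], newtons=45)

```text
time: 3.28
position: [0.6294, 0.2014, 0.1265]
ee_rot: [[-0.993, -0.117, 0.005], [-0.117, 0.993, 0.002], [-0.006, 0.002, -1.0]]
wrist_force: [1.7, 0.3, -3.0]
opening: 0.39
gripper_force: 45.0
```

>>> drive_tool(steps=[0.0,-0.015,0,0,0,-0.01,-1,0.002,-0.045,0,0,0,-0.03,-1,0.004,-0.08,0,0,0,-0.05,-1,0.005,-0.115,0,0,0,-0.07,-1,0.006,-0.15,0,0,0,-0.09,-1,0.008,-0.185,0,0,0,-0.11,-1,0.009,-0.22,0,0,0,-0.13,-1,0.01,-0.255,0,0,0,-0.15,-1,0.011,-0.29,0,0,0,-0.165,-1,0.012,-0.325,0,0,0,-0.18,-1,0.014,-0.36,0,0,0,-0.19,-1,0.0145,-0.385,0,0,0,-0.2,-1])

```text
time: 4.28
position: [0.6405, -0.1881, 0.1207]
ee_rot: [[-0.996, 0.085, -0.004], [0.085, 0.996, -0.0], [0.004, -0.001, -1.0]]
wrist_force: [0.0, -0.4, -4.1]
opening: 0.39
gripper_force: 45.0
```

>>> drive_tool(steps=[0,0,-0.02,0,0,0,-1,0,0,-0.04,0,0,0,-1,0,0,-0.05,0,0,0,-1,0,0,-0.055,0,0,0,-1,0,0,-0.055,0,0,0,-1,0,0,-0.055,0,0,0,-1])

```text
time: 4.78
position: [0.6423, -0.1843, 0.0679]
ee_rot: [[-0.997, 0.082, -0.0], [0.082, 0.997, 0.0], [0.0, 0.0, -1.0]]
wrist_force: [-0.2, 0.9, -3.1]
opening: 0.386
gripper_force: 45.0
```

```bash
cat > look.py <<'E'
from h import *; from station import r; import sys
def look(tag,part,qp,zp,qn,full=True):
    p,d=r.read_camera('scene'); m=r.camera_model('scene'); cv2.imwrite(f'pics/{tag}.png',p)
    mk=masks(p,cloud(d,m),140); k=comp(mk[part],qp,zp,m)
    s,e,t=fit(part,qp,zp,[(k,m)]); print(part,'scene',s.round(4),round(e,1),t)
    st=r.get_state(); R=st['ee_rot']; print(st['time'],st['position'].round(4),R.round(3).tolist(),st['wrist_force'])
    u,v=cv2.projectPoints(np.array([[qn[0],qn[1],.02]]),m['rvec'],m['tvec'],m['K'],None)[0].ravel().astype(int)
    cv2.imwrite(f'pics/{tag}c.png',cv2.resize(p[v-65:v+65,u-85:u+85],None,fx=4.5,fy=4.5,interpolation=cv2.INTER_CUBIC))
E
python3 -c "
from look import *
look('b1','block',(.64,-.186,-.084),.046,(.64,-.186))"
```

```text
block scene [ 0.6405 -0.186  -0.0745] 267.6 714.0
4.8333 [ 0.6429 -0.1844  0.0686] [[-0.997, 0.082, 0.001], [0.082, 0.997, -0.0], [-0.001, -0.0, -1.0]] [ 0.19432462 -0.08950458 -3.40223799]
```

View pics/b1c.png

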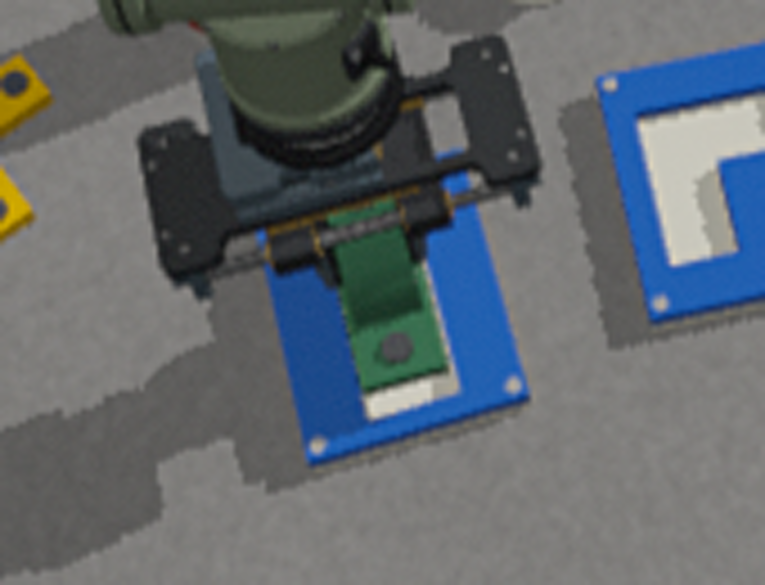

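The fit puts the block at (0.6405, -0.186) and the nest at (0.6394, -0.1863) in the same camera, and the crop shows it over the pocket at (400,350). Lowering gently.

>>> drive_tool(steps=[-0.0005,0,-0.01,0,0,0,-1,-0.0005,0,-0.02,0,0,0,-1,-0.0005,0,-0.025,0,0,0,-1,-0.0005,0,-0.029,0,0,0,-1,-0.0005,0,-0.032,0,0,0,-1,-0.0005,0,-0.034,0,0,0,-1,-0.0005,0,-0.036,0,0,0,-1,-0.0005,0,-0.037,0,0,0,-1,-0.0005,0,-0.037,0,0,0,-1,-0.0005,0,-0.037,0,0,0,-1])

```text
time: 5.67
position: [0.6419, -0.1846, 0.0313]
ee_rot: [[-0.997, 0.083, 0.001], [0.083, 0.997, -0.0], [-0.001, -0.0, -1.0]]
wrist_force: [0.3, 0.6, -1.7]
opening: 0.392
gripper_force: 45.0
```

>>> drive_tool(steps=[0,0,0,0,0,0,0.2,0,0,0,0,0,0,0.2,0,0,0,0,0,0,0.2,0,0,0,0,0,0,0.2,0,0,0.02,0,0,0,0.2,0,0,0.05,0,0,0,0.2,0,0,0.085,0,0,0,0.2,0,0,0.12,0,0,0,0.2,0,0.03,0.15,0,0,0,0.2,0,0.065,0.17,0,0,0,0.2,0,0.1,0.18,0,0,-0.04,0.2,0,0.135,0.18,0,0,-0.1,0.2])

```text
time: 6.67
position: [0.6434, -0.0485, 0.215]
ee_rot: [[-0.983, 0.185, 0.008], [0.185, 0.983, -0.0], [-0.008, 0.001, -1.0]]
wrist_force: [0.5, 0.5, -0.2]
opening: 0.601
gripper_force: 0.0
```

>>> drive_tool(steps=[0,0.035,0,0,0,-0.06,0.2,0,0.07,0,0,0,-0.12,0.2,0,0.105,0,0,0,-0.18,0.2,0,0.14,0,0,0,-0.24,0.2,0,0.175,0,0,0,-0.3,0.2,0,0.21,0,0,0,-0.36,0.2,0,0.245,0,0,0,-0.42,0.2,0,0.28,0,0,0,-0.48,0.2,0,0.315,0,0,0,-0.54,0.2,0,0.35,0,0,0,-0.6,0.2,-0.01,0.375,0,0,0,-0.63,0.2,-0.02,0.39,0,0,0,-0.63,0.2])

```text
time: 7.67
position: [0.6212, 0.344, 0.2102]
ee_rot: [[-0.688, 0.725, -0.0], [0.725, 0.688, 0.001], [0.001, 0.001, -1.0]]
wrist_force: [0.4, 0.5, -0.8]
opening: 0.6
gripper_force: 0.0
```

```bash
cat > m2.py <<'E'
from h import *; from station import r
ps={}
for c in('top','scene'):
    p,d=r.read_camera(c); cv2.imwrite(f'pics/{c}2.png',p); ps[c]=(p,d,r.camera_model(c))
for c,(p,d,m) in ps.items():
    mk=masks(p,cloud(d,m),140)
    for n,q,z in(('block',(.642,-.185,-.083),.008),('angle',(.4515,-.3927,.325),0)):
        s,e,t=fit(n,q,z,[(comp(mk[n],q,z,m),m)]); print(c,n,s.round(4),round(e,1),t)
    W=cloud(d,m); b=(W[...,2]>.04)&(W[...,2]<.07)&(abs(W[...,0]-.4605)<.045)&(abs(W[...,1]-.356)<.045)
    if b.sum()>5: print(c,'boss',b.sum(),np.median(W[b],0),(W[b].min(0)+W[b].max(0))/2)
s=r.get_state(); print(s['time'],s['position'],s['ee_rot'].round(3).tolist(),s['opening'])
x=cv2.resize(ps['top'][0][220:290,180:280],None,fx=4,fy=4,interpolation=cv2.INTER_CUBIC);y=cv2.resize(ps['scene'][0][180:250,355:455],None,fx=4,fy=4,interpolation=cv2.INTER_CUBIC)
cv2.imwrite('pics/tee2.png',np.hstack([x,y]))
E
python3 m2.py
```

```text
top block [ 0.6429 -0.1848 -0.102 ] 75.9 725.0
top angle [ 0.4516 -0.3914  0.3304] 63.5 708.0
scene block [ 0.6392 -0.1861 -0.0901] 91.3 840.0
scene angle [ 0.4503 -0.3934  0.3223] 52.2 814.0
scene boss 140 [0.46574497 0.34877679 0.05200804] [0.46350575 0.35009852 0.04976275]
7.7667 [0.62008017 0.34367189 0.21075081] [[-0.69, 0.723, -0.001], [0.723, 0.69, 0.001], [0.001, 0.0, -1.0]] 0.6003305881171351
```

View pics/tee2.png

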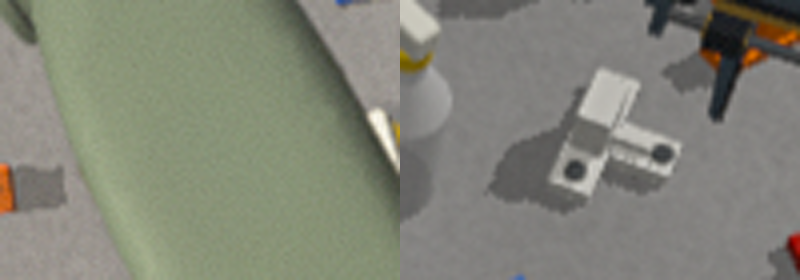

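The scene crop shows the tee's boss top corners at (601,68), (639,82), (613,128) and (579,113), and bolts at (575,170) and (661,153). The arm covers it in the top view. I'll turn these points into positions.

```bash
python3 - <<'E'
from h import *; from station import r
def ray(m,u,v,z):
    R=cv2.Rodrigues(m['rvec'])[0]; o=-R.T@m['tvec']; d=R.T@np.linalg.solve(m['K'],[u,v,1]); return (o+d*(z-o[2])/d[2]).round(4)
ms,mt=r.camera_model('scene'),r.camera_model('top')
S=lambda x,y,z: ray(ms,355+(x-400+.5)/4-.5,180+(y+.5)/4-.5,z)
c=np.array([S(*p,.053) for p in((601,68),(639,82),(613,128),(579,113))]); print('boss scene',c[:,:2].tolist(),c.mean(0))
print('bolts scene',S(575,170,.018),S(661,153,.018))
# auto: dark bolt centroids in top image 0, bright boss
p=cv2.imread('pics/top0.png'); g=cv2.cvtColor(p,cv2.COLOR_BGR2GRAY).astype(float)
B=[]
for u,v in((235.5,243.8),(214,266),(212,241)):
    u0,v0=int(round(u)),int(round(v)); w=np.clip(150-g[v0-4:v0+5,u0-4:u0+5],0,None); y,x=np.mgrid[v0-4:v0+5,u0-4:u0+5]; y=y[w>25];x=x[w>25];ww=w[w>25]
    B.append(ray(mt,(x*ww).sum()/ww.sum(),(y*ww).sum()/ww.sum(),.018)); print('bolt top',B[-1])
print('mid',(B[0]+B[1])/2,'len',np.hypot(*(B[0]-B[1])[:2]),'yaw',np.arctan2(*(B[0]-B[1])[1::-1]))
W=cloud(np.load('top0.npy'),mt); b=(W[...,2]>.046)&(W[...,2]<.06)&(abs(W[...,0]-.46)<.05)&(abs(W[...,1]-.356)<.04)
print('boss top depth',b.sum(),W[b].mean(0))
E
```

```text
boss scene [[0.4375, 0.3623], [0.4586, 0.3815], [0.487, 0.3455], [0.4666, 0.3295]] [0.462425 0.3547   0.053   ]
bolts scene [0.4894 0.3205 0.018 ] [0.4994 0.3842 0.018 ]
bolt top [0.4894 0.3225 0.018 ]
bolt top [0.4336 0.3833 0.018 ]
bolt top [0.5    0.3887 0.018 ]
mid [0.4615 0.3529 0.018 ] len 0.08252442062807831 yaw -0.8282535549141585
boss top depth 169 [0.46171891 0.35334621 0.05339866]
```

>>> drive_tool(steps=[-0.03,0.005,0,0,0,-0.007,0.2,-0.065,0.01,0,0,0,-0.007,0.2,-0.1,0.0135,0,0,0,-0.007,0.2,-0.135,0.0135,-0.02,0,0,-0.007,0.2,-0.16,0.0135,-0.05,0,0,-0.007,0.2,-0.16,0.0135,-0.085,0,0,-0.007,0.2,-0.16,0.0135,-0.11,0,0,-0.007,0.2,-0.16,0.0135,-0.125,0,0,-0.007,0.2,-0.16,0.0135,-0.125,0,0,-0.007,0.2,-0.16,0.0135,-0.125,0,0,-0.007,0.2])

```text
time: 8.6
position: [0.4621, 0.3533, 0.0858]
ee_rot: [[-0.682, 0.731, -0.0], [0.731, 0.682, -0.001], [-0.0, -0.001, -1.0]]
wrist_force: [0.4, 0.5, 0.7]
opening: 0.595
gripper_force: 0.0
```

>>> drive_tool(steps=[0,0.0005,-0.02,0,0,0,0.2,0,0.0005,-0.04,0,0,0,0.2,0,0.0005,-0.05,0,0,0,0.2,0,0.0005,-0.056,0,0,0,0.2,0,0.0005,-0.059,0,0,0,0.2,0,0.0005,-0.059,0,0,0,0.2,0,0.0005,-0.059,0,0,0,-1,0,0.0005,-0.059,0,0,0,-1,0,0.0005,-0.059,0,0,0,-1,0,0.0005,-0.059,0,0,0,-1,0,0.0005,-0.059,0,0,0,-1,0,0.0005,-0.059,0,0,0,-1])

```text
time: 9.6
position: [0.4618, 0.3546, 0.0271]
ee_rot: [[-0.682, 0.731, 0.0], [0.731, 0.682, 0.0], [-0.0, 0.0, -1.0]]
wrist_force: [-0.6, -0.0, 0.9]
opening: 0.191
gripper_force: 0.0
```

>>> drive_tool(steps=[0,0,0,0,0,0,-1,0,0,0.01,0,0,0,-1,0,0,0.03,0,0,0,-1,0,0,0.055,0,0,0,-1,0,0,0.08,0,0,0,-1,0,0,0.095,0,0,0,-1,0,0,0.1,0,0,0,-1,0,0,0.1,0,0,0,-1])

```text
time: 10.27
position: [0.4625, 0.3551, 0.1288]
ee_rot: [[-0.682, 0.731, 0.003], [0.731, 0.682, 0.002], [-0.0, 0.004, -1.0]]
wrist_force: [1.4, 0.5, -0.5]
opening: 0.004
gripper_force: 0.0
```

The gripper shut on nothing, so I need a look.

```bash
python3 - <<'E'
from station import r
import cv2,numpy as np
a,d=r.read_camera('scene'); cv2.imwrite('pics/s3.png',a)
cv2.imwrite('pics/t3.png',cv2.resize(a[130:270,330:500],None,fx=4.5,fy=4.2,interpolation=cv2.INTER_CUBIC))
s=r.get_state(); print(s['position'],s['wrist_force'],s['opening'])
E
```

```text
[0.46169914 0.35450664 0.12725138] [ 0.21955995 -0.28791937 -1.14163183] 0.005871576814295682
```

View pics/t3.png

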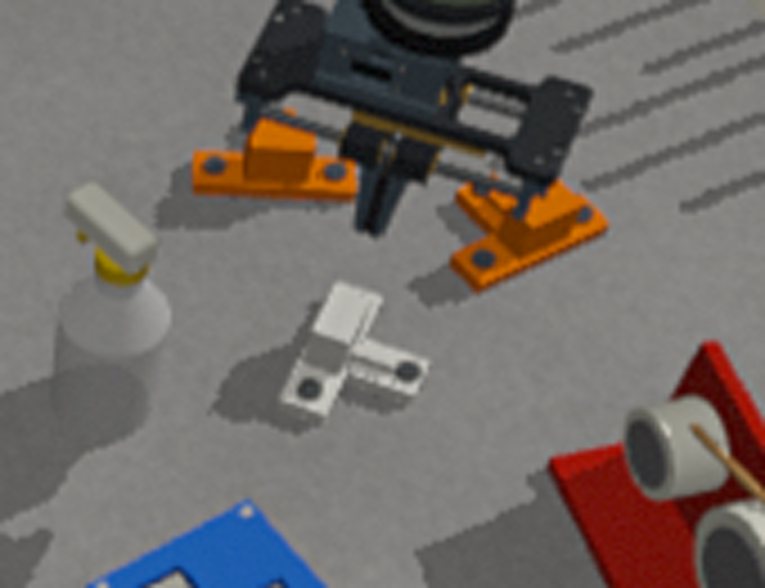

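```bash
python3 - <<'E'
from station import r
import cv2,numpy as np
from h import *
for c in('scene','top'):
    m=r.camera_model(c); f=lambda p:cv2.projectPoints(np.array([p],float),m['rvec'],m['tvec'],m['K'],None)[0].ravel().round(1)
    print(c,'tcp',f([.4617,.3545,.1273]),'tee origin',f([.462,.354,0]),'boss top',f([.462,.354,.053]),'bolt',f([.462+.0412*np.cos(-.82),.354+.0412*np.sin(-.82),.018]))
m=r.camera_model('scene');d=r.read_camera('scene')[1]; W=cloud(d,m)
for u,v in((412,183),(413,180),(412,186),(405,200),(407,203),(398,222)): print(u,v,W[v,u].round(3),d[v,u])
s=r.get_state(); print(s)
E
```

```text
scene tcp [411.1 187.4] tee origin [403.3 214.8] boss top [406.3 204. ] bolt [399.5 221.9]
top tcp [215.4 250. ] tee origin [225.4 255.8] boss top [221.5 253.5] bolt [235.4 244.3]
412 183 [0.474 0.343 0.166] 1.2317319
413 180 [0.475 0.343 0.179] 1.2203609
412 186 [0.478 0.342 0.158] 1.2364341
405 200 [0.45  0.356 0.055] 1.3403199
407 203 [0.46  0.357 0.053] 1.3373946
398 222 [0.489 0.319 0.019] 1.3437661
{'time': 10.3667, 'joint_pos': array([ 6.35037184e-01,  3.74016668e-01,  1.64160360e+00,  2.43285099e-05,
        1.12719371e+00, -1.15939289e-01]), 'qd': array([0.00105849, 0.01528428, 0.01643149, 0.00263733, 0.0011692 ,
       0.00043684]), 'joint_torque': array([ 4.05302999e-03, -4.39080870e+01, -2.25182980e+01,  6.77840388e-02,
        2.39280547e-02,  8.21153062e-04]), 'position': array([0.46119072, 0.35412691, 0.1262432 ]), 'ee_rot': array([[-6.82345185e-01,  7.31029449e-01, -9.96264029e-04],
       [ 7.31030110e-01,  6.82344839e-01, -7.06810402e-04],
       [ 1.63096399e-04, -1.21058768e-03, -9.99999254e-01]]), 'wrist_force': array([-0.28328958,  0.51827807, -0.29424444]), 'torque': array([ 0.01024766,  0.06282367, -0.04635152]), 'gripper_force': 0.0, 'opening': 0.006174891299697057}
```

```bash
python3 - <<'E'
from station import r
from h import *
a=cv2.imread('pics/scene0.png').astype(np.float32);b=cv2.imread('pics/s3.png').astype(np.float32);c=cv2.imread('pics/scene2.png').astype(np.float32)
roi=np.s_[194:240,385:432]
g=lambda x:cv2.cvtColor(x,cv2.COLOR_BGR2GRAY)[roi]
for n,x,y in(('0-2',a,c),('0-3',a,b),('2-3',c,b)):
    print(n,abs(g(x)-g(y)).mean(), cv2.phaseCorrelate(g(x),g(y)))
m=r.camera_model('scene'); p,d=r.read_camera('scene'); W=cloud(d,m)
k=(abs(W[...,0]-.462)<.07)&(abs(W[...,1]-.354)<.07)&(W[...,2]>.075)&(W[...,2]<.2)
print('finger pts',k.sum()); q=W[k]
for lo in np.arange(.08,.2,.015):
    s=q[(q[:,2]>=lo)&(q[:,2]<lo+.015)]
    if len(s): 
        t=(s[:,:2]-[.4617,.3545])@np.array([[-.682,.731],[.731,.682]]).T; print(round(lo,3),len(s),'toolx',t[:,0].min().round(3),t[:,0].max().round(3),'tooly',t[:,1].min().round(3),t[:,1].max().round(3))
E
```

```text
0-2 5.639776 ((-0.036717045528032344, 0.022305661154014444), 1.0008969155864582)
0-3 4.0765514 ((-0.009865868752822138, -0.011428266833124923), 0.9838626798656251)
2-3 1.6453751 ((0.026261936760068494, -0.007905886590179989), 0.9881597300991416)
finger pts 99
0.14 4 toolx -0.019 -0.014 tooly -0.008 0.004
0.155 27 toolx -0.021 -0.014 tooly -0.01 0.009
0.17 33 toolx -0.025 -0.016 tooly -0.011 0.01
0.185 35 toolx -0.023 -0.015 tooly -0.013 0.011
```

The tee hasn't moved at all. I'll open, descend again and take pictures before and after closing.

>>> drive_tool(steps=[0,0,0,0,0,0,0.2,0,0,0,0,0,0,0.2,0,0,0,0,0,0,0.2,0,0,0,0,0,0,0.2,0,0,0,0,0,0,0.2,0,0,0,0,0,0,0.2,0,0,-0.03,0,0,0,0.2,0,0,-0.06,0,0,0,0.2,0,0,-0.085,0,0,0,0.2,0,0,-0.098,0,0,0,0.2,0,0,-0.1,0,0,0,0.2,0,0,-0.1,0,0,0,0.2])

```text
time: 11.42
position: [0.4614, 0.3543, 0.0262]
ee_rot: [[-0.682, 0.731, -0.001], [0.731, 0.682, -0.001], [0.0, -0.002, -1.0]]
wrist_force: [0.4, -0.4, -0.3]
opening: 0.596
gripper_force: 0.0
```

```bash
python3 - <<'E'
from station import r
import cv2
cv2.imwrite('pics/s4.png',r.read_camera('scene')[0]); s=r.get_state(); print(s['position'],s['opening'],s['wrist_force'])
E
```

```text
[0.46215836 0.35487641 0.0273442 ] 0.6005172601521047 [ 0.32899271  0.31214432 -0.03850739]
```

>>> drive_tool(steps=[0,0,0,0,0,0,-1,0,0,0,0,0,0,-1,0,0,0,0,0,0,-1,0,0,0,0,0,0,-1,0,0,0,0,0,0,-1,0,0,0,0,0,0,-1,0,0,0,0,0,0,-1])

```text
time: 12.05
position: [0.4617, 0.3546, 0.027]
ee_rot: [[-0.682, 0.731, 0.0], [0.731, 0.682, 0.0], [-0.0, 0.0, -1.0]]
wrist_force: [0.3, -0.5, -0.2]
opening: 0.124
gripper_force: 0.0
```

```bash
python3 - <<'E'
from station import r
import cv2,numpy as np
b=r.read_camera('scene')[0]; cv2.imwrite('pics/s5.png',b); s=r.get_state(); print(s['position'],s['opening'],s['wrist_force'],s['gripper_force'])
a=cv2.imread('pics/s4.png'); cv2.imwrite('pics/s45.png',cv2.resize(np.hstack([a[150:250,365:455],b[150:250,365:455]]),None,fx=4.4,fy=4.4,interpolation=cv2.INTER_CUBIC))
E
```

```text
[0.46172084 0.35453733 0.02695082] 0.0754580451073794 [-0.2631921  -0.80235771  0.14105569] 0.0
```

View pics/s45.png

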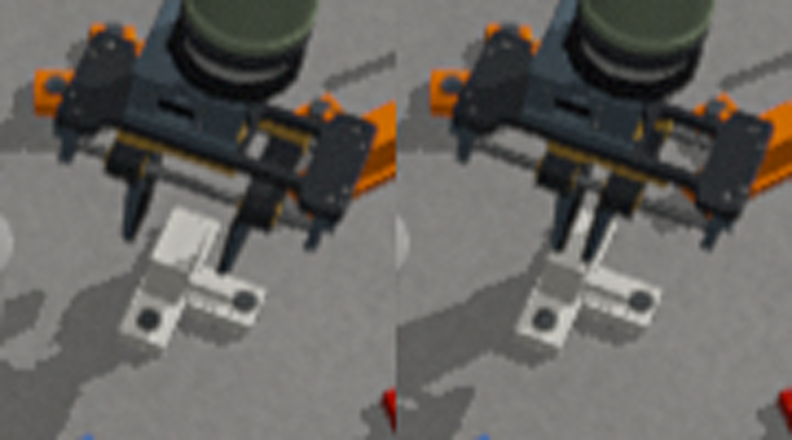

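The shut fingers pass over the boss, with tips at about (590,255) in the right half. So the real tips sit roughly 25–30 mm above the reported TCP, and the block was held only near its top. I'll open and go down 20 mm further, watching the force.

>>> drive_tool(steps=[0,0,0.005,0,0,0,0.2,0,0,0.005,0,0,0,0.2,0,0,0.005,0,0,0,0.2,0,0,0.005,0,0,0,0.2,0,0,0.005,0,0,0,0.2,0,0,0.005,0,0,0,0.2,0,0,0.0,0,0,0,0.2,0,0,-0.006,0,0,0,0.2,0,0,-0.012,0,0,0,0.2,0,0,-0.015,0,0,0,0.2,0,0,-0.015,0,0,0,0.2])

```text
time: 13.02
position: [0.4609, 0.354, 0.0105]
ee_rot: [[-0.682, 0.731, -0.002], [0.731, 0.682, -0.001], [0.0, -0.002, -1.0]]
wrist_force: [0.7, 0.2, -0.3]
opening: 0.602
gripper_force: 0.0
```

>>> drive_tool(steps=[0,0,-0.003,0,0,0,0.2,0,0,-0.006,0,0,0,0.2,0,0,-0.006,0,0,0,0.2,0,0,-0.006,0,0,0,-1,0,0,-0.006,0,0,0,-1,0,0,-0.006,0,0,0,-1,0,0,-0.006,0,0,0,-1,0,0,-0.006,0,0,0,-1,0,0,-0.006,0,0,0,-1,0,0,-0.006,0,0,0,-1])

```text
time: 13.85
position: [0.4614, 0.3542, 0.006]
ee_rot: [[-0.682, 0.731, -0.001], [0.731, 0.682, -0.001], [-0.0, -0.001, -1.0]]
wrist_force: [-1.3, -1.5, 1.1]
opening: 0.281
gripper_force: 45.0
```

Gripped: opening 25.6 mm. Lifting and carrying it to the T nest at (0.642, 0.179), turning +1.0 rad.

>>> drive_tool(steps=[0,0,0.01,0,0,0,-1,0,0,0.03,0,0,0,-1,0,0,0.055,0,0,0,-1,0,0,0.08,0,0,0,-1,0.01,0,0.1,0,0,0.04,-1,0.03,-0.002,0.11,0,0,0.11,-1,0.055,-0.005,0.11,0,0,0.19,-1,0.08,-0.012,0.11,0,0,0.27,-1,0.105,-0.022,0.11,0,0,0.35,-1,0.125,-0.036,0.11,0,0,0.43,-1,0.145,-0.052,0.11,0,0,0.51,-1,0.158,-0.07,0.11,0,0,0.59,-1])

```text
time: 14.85
position: [0.6215, 0.2841, 0.1153]
ee_rot: [[-0.975, 0.224, 0.001], [0.224, 0.975, 0.0], [-0.001, 0.0, -1.0]]
wrist_force: [0.5, 0.1, -3.4]
opening: 0.283
gripper_force: 45.0
```

>>> drive_tool(steps=[0.008,-0.018,0,0,0,0.08,-1,0.014,-0.038,0,0,0,0.16,-1,0.018,-0.06,0,0,0,0.24,-1,0.021,-0.08,0,0,0,0.32,-1,0.022,-0.098,0,0,0,0.38,-1,0.0223,-0.1055,-0.01,0,0,0.406,-1,0.0223,-0.1055,-0.03,0,0,0.406,-1,0.0223,-0.1055,-0.05,0,0,0.406,-1,0.0223,-0.1055,-0.065,0,0,0.406,-1,0.0223,-0.1055,-0.07,0,0,0.406,-1,0.0223,-0.1055,-0.07,0,0,0.406,-1,0.0223,-0.1055,-0.07,0,0,0.406,-1])

```text
time: 15.85
position: [0.6424, 0.1792, 0.0462]
ee_rot: [[-0.985, -0.175, 0.0], [-0.175, 0.985, 0.0], [-0.0, 0.0, -1.0]]
wrist_force: [0.5, 1.1, -3.4]
opening: 0.281
gripper_force: 45.0
```

```bash
python3 - <<'E'
from look import *
p,d=r.read_camera('scene'); m=r.camera_model('scene'); cv2.imwrite('pics/s6.png',p); W=cloud(d,m)
h=cv2.cvtColor(p,cv2.COLOR_BGR2HSV)
k=((h[...,1]<60)&(h[...,2]>110)&(W[...,2]>.036)&(abs(W[...,0]-.65)<.09)&(abs(W[...,1]-.19)<.1)).astype(np.uint8)
q=(.642,.179,.176); print(k.sum(), W[k>0].mean(0))
# edge score: fit using lower part silhouette
s,e,t=fit('tee',q,.040,[(comp(k,q,.04,m),m)]); print(s.round(4),e,t)
st=r.get_state(); print(st['time'],st['position'].round(4),st['ee_rot'].round(3).tolist(),st['wrist_force'])
ov=p.copy()
for parts,qq,z,c in((M['tee'][:3],q,.042,(0,0,255)),([box(-57.5,57.5,-18.5,18.5,12,12),box(-18.5,18.5,-18.5,63.5,12,12)],q,.008,(255,0,255))):
    for b in parts:
        uv=cv2.projectPoints(b@pose(qq).T+[qq[0],qq[1],z],m['rvec'],m['tvec'],m['K'],None)[0][:,0]
u,v=cv2.projectPoints(np.array([[.642,.179,.04]]),m['rvec'],m['tvec'],m['K'],None)[0].ravel().astype(int)
cv2.imwrite('pics/s6c.png',cv2.resize(p[v-60:v+60,u-75:u+75],None,fx=5,fy=5,interpolation=cv2.INTER_CUBIC)); print(u,v)
E
```

```text
1962 [0.64241501 0.17462455 0.38852057]
[0.6484 0.1779 0.2112] 543.7647058823529 320.0
15.9 [0.6429 0.1794 0.047 ] [[-0.984, -0.175, 0.002], [-0.175, 0.984, 0.001], [-0.002, 0.0, -1.0]] [ 0.75195029 -1.35217089 -4.11947449]
378 280
```

View pics/s6c.png

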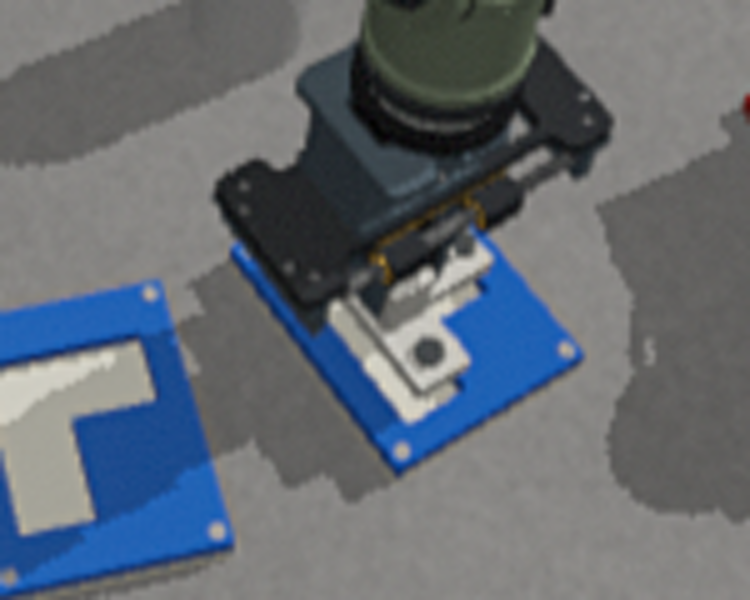

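The tee hovers aligned over its pocket, with its bar-end bolt at crop (430,350) and stem bolt at (463,242). As a numeric check, I'll compare those bolts with the nest fit from the same camera.

```bash
python3 - <<'E'
from h import *; from station import r
m=r.camera_model('scene')
def ray(u,v,z):
    R=cv2.Rodrigues(m['rvec'])[0]; o=-R.T@m['tvec']; d=R.T@np.linalg.solve(m['K'],[u,v,1]); return (o+d*(z-o[2])/d[2])
p=cv2.imread('pics/s6.png'); g=cv2.cvtColor(p,cv2.COLOR_BGR2GRAY).astype(float)
Q=pose([0,0,.176])
for (u,v),l in(((389,290),[.0412,0,0]),((395.6,268.4),[0,.0526,0])):
    u0,v0=round(u),round(v); w=np.clip(110-g[v0-3:v0+4,u0-3:u0+4],0,None); y,x=np.mgrid[v0-3:v0+4,u0-3:u0+4]
    c=((x*w).sum()/w.sum(),(y*w).sum()/w.sum()); 
    print(c,(ray(*c,.0584)-Q@l).round(4),(ray(u,v,.0584)-Q@l).round(4))
E
```

```text
(np.float64(388.134900990099), np.float64(289.98143564356434)) [0.6434 0.1762 0.0584] [0.6443 0.1781 0.0584]
(np.float64(395.536563876652), np.float64(267.0193832599119)) [0.6419 0.1789 0.0584] [0.6456 0.1772 0.0584]
```

>>> drive_tool(steps=[-0.001,0,-0.007,0,0,0,-1,-0.001,0,-0.013,0,0,0,-1,-0.001,0,-0.018,0,0,0,-1,-0.001,0,-0.021,0,0,0,-1,-0.001,0,-0.023,0,0,0,-1,-0.001,0,-0.024,0,0,0,-1,-0.001,0,-0.024,0,0,0,-1])

```text
time: 16.48
position: [0.641, 0.179, 0.0216]
ee_rot: [[-0.985, -0.175, -0.0], [-0.175, 0.985, -0.0], [0.0, 0.0, -1.0]]
wrist_force: [0.2, -0.8, -4.2]
opening: 0.28
gripper_force: 45.0
```

>>> drive_tool(steps=[0,0,-0.003,0,0,0,-1,0,0,-0.005,0,0,0,-1,0,0,-0.0065,0,0,0,-1,0,0,-0.0075,0,0,0,-1,0,0,-0.008,0,0,0,-1,0,0,-0.008,0,0,0,-1,0,0,-0.008,0,0,0,-1])

```text
time: 17.07
position: [0.641, 0.179, 0.014]
ee_rot: [[-0.985, -0.175, 0.0], [-0.175, 0.985, 0.0], [-0.0, 0.0, -1.0]]
wrist_force: [-1.0, -0.4, -2.5]
opening: 0.281
gripper_force: 45.0
```

Bottomed. Releasing, rising and going to the yellow angle at (0.451, -0.3925), yaw 0.328, closing along its x axis.

>>> drive_tool(steps=[0,0,0,0,0,0,0.1,0,0,0,0,0,0,0.1,0,0,0,0,0,0,0.1,0,0,0,0,0,0,0.1,0,0,0.015,0,0,0,0.1,0,0,0.045,0,0,0,0.1,0,0,0.08,0,0,0,0.1,0,0,0.11,0,0,0,0.1,0,-0.03,0.14,0,0,-0.05,0.1,0,-0.065,0.16,0,0,-0.12,0.1,0,-0.1,0.17,0,0,-0.2,0.1,0,-0.135,0.17,0,0,-0.28,0.1])

```text
time: 18.07
position: [0.6428, 0.043, 0.188]
ee_rot: [[-0.994, 0.106, 0.008], [0.107, 0.994, 0.0], [-0.008, 0.001, -1.0]]
wrist_force: [-0.2, -0.1, 0.8]
opening: 0.546
gripper_force: 0.0
```

>>> drive_tool(steps=[0,-0.035,0,0,0,-0.09,0.1,0,-0.07,0,0,0,-0.18,0.1,0,-0.105,0,0,0,-0.27,0.1,0,-0.14,0,0,0,-0.36,0.1,0,-0.175,0,0,0,-0.45,0.1,0,-0.21,0,0,0,-0.54,0.1,0,-0.245,0,0,0,-0.63,0.1,-0.005,-0.28,0,0,0,-0.72,0.1,-0.015,-0.315,0,0,0,-0.81,0.1,-0.03,-0.35,0,0,0,-0.9,0.1,-0.05,-0.38,0,0,0,-0.99,0.1,-0.07,-0.405,0,0,0,-1.07,0.1])

```text
time: 19.07
position: [0.5701, -0.3634, 0.1837]
ee_rot: [[-0.382, 0.924, 0.0], [0.924, 0.382, -0.001], [-0.001, 0.0, -1.0]]
wrist_force: [0.1, -0.5, 0.2]
opening: 0.552
gripper_force: 0.0
```

>>> drive_tool(steps=[-0.025,-0.015,0,0,0,-0.069,0.1,-0.055,-0.025,0,0,0,-0.069,0.1,-0.085,-0.0315,0,0,0,-0.069,0.1,-0.11,-0.0315,-0.02,0,0,-0.069,0.1,-0.12,-0.0315,-0.045,0,0,-0.069,0.1,-0.12,-0.0315,-0.075,0,0,-0.069,0.1,-0.12,-0.0315,-0.095,0,0,-0.069,0.1,-0.12,-0.0315,-0.1,0,0,-0.069,0.1,-0.12,-0.0315,-0.1,0,0,-0.069,0.1,-0.12,-0.0315,-0.1,0,0,-0.069,0.1])

```text
time: 19.9
position: [0.4518, -0.3931, 0.0849]
ee_rot: [[-0.322, 0.947, 0.001], [0.947, 0.322, -0.001], [-0.002, 0.001, -1.0]]
wrist_force: [-0.4, 0.4, 0.6]
opening: 0.553
gripper_force: 0.0
```

```bash
python3 - <<'E'
from h import *; from station import r
s=r.get_state(); print(s['time'],s['position'].round(4),s['ee_rot'].round(3).tolist(),s['opening'])
Q=pose([0,0,.176])
for c in('top','scene'):
    p,d=r.read_camera(c); m=r.camera_model(c); W=cloud(d,m); mk=masks(p,W,140)
    print(c,'can/pulley/spray px diff', end=' ')
    p0=cv2.imread(f'pics/{c}0.png')
    for q in((.42,-.2,.12),(.45,-.03,.045),(.425,.193,.18)):
        u,v=cv2.projectPoints(np.array([q]),m['rvec'],m['tvec'],m['K'],None)[0].ravel().astype(int); print(abs(p[v-10:v+10,u-10:u+10].astype(int)-p0[v-10:v+10,u-10:u+10]).mean().round(1),end=' ')
    print()
    for n,q,z in(('angle',(.4515,-.3927,.325),0),('block',(.642,-.185,-.083),.008)):
        x,e,t=fit(n,q,z,[(comp(mk[n],q,z,m),m)]); print(n,x.round(4),round(e,1),t)
    k=((cv2.cvtColor(p,cv2.COLOR_BGR2HSV)[...,1]<40)&(W[...,2]>.045)&(W[...,2]<.09)&(abs(W[...,0]-.642)<.04)&(abs(W[...,1]-.179)<.04)); print('tee boss',k.sum(),W[k].mean(0) if k.any() else '')
    cv2.imwrite(f'pics/{c}7.png',p)
E
```

```text
19.9 [ 0.4518 -0.3931  0.0849] [[-0.322, 0.947, 0.001], [0.947, 0.322, -0.001], [-0.002, 0.001, -1.0]] 0.5529839110842536
top can/pulley/spray px diff 1.5 1.2 1.8 
angle [ 0.4519 -0.3914  0.3324] 64.2 701.0
block [ 0.643  -0.1847 -0.0853] 61.3 740.0
tee boss 174 [0.64077652 0.17915783 0.06099952]
scene can/pulley/spray px diff 10.9 2.1 7.0 
angle [ 0.4502 -0.3934  0.3222] 80.3 789.0
block [ 0.6394 -0.1859 -0.0763] 83.2 849.0
tee boss 204 [0.64491685 0.17552127 0.05842343]
```

The tee boss top sits at 61 mm, as it should when seated. Descending onto the angle's boss and gripping.

>>> drive_tool(steps=[0,0,-0.02,0,0,0,0.1,0,0,-0.04,0,0,0,0.1,0,0,-0.055,0,0,0,0.1,0,0,-0.067,0,0,0,0.1,0,0,-0.075,0,0,0,0.1,0,0,-0.078,0,0,0,0.1,0,0,-0.078,0,0,0,0.1,0,0,-0.078,0,0,0,-1,0,0,-0.078,0,0,0,-1,0,0,-0.078,0,0,0,-1,0,0,-0.078,0,0,0,-1,0,0,-0.078,0,0,0,-1])

```text
time: 21.0
position: [0.4512, -0.393, 0.0067]
ee_rot: [[-0.322, 0.947, 0.001], [0.947, 0.322, -0.001], [-0.001, 0.0, -1.0]]
wrist_force: [-0.3, -0.1, 3.9]
opening: 0.326
gripper_force: 45.0
```

>>> drive_tool(steps=[0,0,0,0,0,0,-1,0,0,0,0,0,0,-1])

```text
time: 21.17
position: [0.4513, -0.393, 0.0067]
ee_rot: [[-0.322, 0.947, 0.001], [0.947, 0.322, -0.001], [-0.001, 0.0, -1.0]]
wrist_force: [-1.4, -0.3, 6.4]
opening: 0.326
gripper_force: 45.0
```

>>> drive_tool(steps=[0,0,0.01,0,0,0,-1,0,0,0.03,0,0,0,-1,0,0,0.06,0,0,0,-1,0,0,0.09,0,0,0,-1,0.01,0.005,0.115,0,0,-0.02,-1,0.03,0.015,0.13,0,0,-0.06,-1,0.055,0.03,0.13,0,0,-0.1,-1,0.08,0.05,0.13,0,0,-0.14,-1,0.1,0.075,0.13,0,0,-0.18,-1,0.118,0.105,0.13,0,0,-0.22,-1,0.132,0.135,0.13,0,0,-0.26,-1,0.142,0.165,0.13,0,0,-0.3,-1])

```text
time: 22.17
position: [0.5935, -0.2254, 0.1347]
ee_rot: [[-0.026, 1.0, -0.002], [1.0, 0.026, 0.001], [0.001, -0.002, -1.0]]
wrist_force: [0.7, -0.2, -4.0]
opening: 0.323
gripper_force: 45.0
```

>>> drive_tool(steps=[0.006,0.03,0,0,0,-0.04,-1,0.01,0.062,0,0,0,-0.08,-1,0.013,0.094,0,0,0,-0.12,-1,0.015,0.126,0,0,0,-0.15,-1,0.016,0.158,0,0,0,-0.17,-1,0.017,0.19,0,0,0,-0.185,-1,0.0172,0.213,-0.005,0,0,-0.19,-1,0.0172,0.2248,-0.025,0,0,-0.19,-1,0.0172,0.2248,-0.05,0,0,-0.19,-1,0.0172,0.2248,-0.075,0,0,-0.19,-1,0.0172,0.2248,-0.09,0,0,-0.19,-1,0.0172,0.2248,-0.09,0,0,-0.19,-1])

```text
time: 23.17
position: [0.6059, -0.0022, 0.0413]
ee_rot: [[0.161, 0.987, -0.011], [0.987, -0.161, 0.001], [-0.001, -0.011, -1.0]]
wrist_force: [-1.2, 0.3, -4.2]
opening: 0.325
gripper_force: 45.0
```

```bash
python3 - <<'E'
from h import *; from station import r
p,d=r.read_camera('scene'); m=r.camera_model('scene'); cv2.imwrite('pics/s8.png',p); s=r.get_state(); z=s['position'][2]-.0067
print(s['time'],s['position'].round(4),s['ee_rot'].round(3).tolist(),s['wrist_force'].round(1))
q=(.6105,-.0032,-.161); k=comp(masks(p,cloud(d,m),140)['angle'],q,z,m)
for z in(z,):
    x,e,t=fit('angle',q,z,[(k,m)]); print(x.round(4),round(e,1),t)
# leg-only fit: yellow must lie inside model & fit with occlusion ignored
u,v=cv2.projectPoints(np.array([[q[0],q[1],z]]),m['rvec'],m['tvec'],m['K'],None)[0].ravel().astype(int)
roi=(u-55,v-55,u+55,v+55); kk=k[v-55:v+55,u-55:u+55].astype(float)
h=cv2.cvtColor(p,cv2.COLOR_BGR2HSV)[v-55:v+55,u-55:u+55]; V=h[...,2]
dark=((V<75)|((h[...,0]>35)&(h[...,0]<98)&(h[...,1]>30)))&(kk==0); w=1-cv2.dilate(dark.astype(np.uint8),np.ones((3,3)))
f=lambda s:(abs(sil(M['angle'],[s[0]/100,s[1]/100,s[2]],z,m,4,roi)-kk)*w).sum()
b=minimize(f,[61.05,-.32,-.161],method='Nelder-Mead',options=dict(initial_simplex=[[61.05,-.32,-.161],[61.6,-.32,-.161],[61.05,.2,-.161],[61.05,-.32,-.06]],xatol=1e-3,fatol=.02)); print('masked',b.x,b.fun,kk.sum(),w.mean())
E
```

```text
23.2167 [ 0.6078 -0.0023  0.0435] [[0.161, 0.987, -0.007], [0.987, -0.161, 0.0], [-0.001, -0.007, -1.0]] [ 0.3 -0.6 -4.2]
[0.4027 0.0496 1.3557] 0.0 0.0
masked [51.63888889  0.43111111  0.43377778] 0.0 0.0 0.7932231404958677
```

```bash
python3 - <<'E'
from h import *; from station import r
p,d=r.read_camera('scene'); m=r.camera_model('scene'); s=r.get_state(); z=s['position'][2]-.0067
print(s['time'],s['position'].round(4),z)
q=(.6105,-.0032,-.161); K=masks(p,cloud(d,m),140)['angle']
u,v=cv2.projectPoints(np.array([[q[0],q[1],z]]),m['rvec'],m['tvec'],m['K'],None)[0].ravel().astype(int)
roi=(u-40,v-45,u+45,v+45); c=lambda x:x[roi[1]:roi[3],roi[0]:roi[2]]
kk=c(K).astype(float); h=c(cv2.cvtColor(p,cv2.COLOR_BGR2HSV))
dark=((h[...,2]<75)|((h[...,0]>35)&(h[...,0]<98)&(h[...,1]>30)))&(kk==0); w=1-cv2.dilate(dark.astype(np.uint8),np.ones((3,3)))
f=lambda s:(abs(sil(M['angle'],[s[0]/100,s[1]/100,s[2]],z,m,4,roi)-kk)*w).sum()
b=minimize(f,[61.05,-.32,-.161],method='Nelder-Mead',options=dict(initial_simplex=[[61.05,-.32,-.161],[61.6,-.32,-.161],[61.05,.2,-.161],[61.05,-.32,-.06]],xatol=1e-3,fatol=.02)); print('masked',b.x,b.fun,kk.sum(),w.mean(), f([61.05,-.32,-.161]),f([60.8,-.4,-.161]))
E
```

```text
23.2667 [ 0.6096 -0.0025  0.0453] 0.038592928090970015
masked [ 6.05253515e+01 -9.72564187e-01 -2.96971015e-02] 34.89019607843137 194.0 0.7367320261437909 76.14117647058823 59.08627450980392
```

>>> drive_tool(steps=[0,0,-0.007,0,0,0,-1,0,0,-0.013,0,0,0,-1,0,0,-0.018,0,0,0,-1,0,0,-0.021,0,0,0,-1,0,0,-0.023,0,0,0,-1,0,0,-0.024,0,0,0,-1,0,0,-0.024,0,0,0,-1])

```text
time: 23.85
position: [0.6102, -0.0027, 0.0217]
ee_rot: [[0.161, 0.987, -0.0], [0.987, -0.161, 0.0], [-0.0, -0.0, -1.0]]
wrist_force: [-0.4, 0.2, -4.9]
opening: 0.322
gripper_force: 45.0
```

The angle is 5 mm inside the pocket with no contact force. Seating it.

>>> drive_tool(steps=[0,0,-0.003,0,0,0,-1,0,0,-0.005,0,0,0,-1,0,0,-0.0065,0,0,0,-1,0,0,-0.0073,0,0,0,-1,0,0,-0.008,0,0,0,-1,0,0,-0.008,0,0,0,-1,0,0,-0.008,0,0,0,-1])

```text
time: 24.43
position: [0.6101, -0.0026, 0.0147]
ee_rot: [[0.161, 0.987, 0.0], [0.987, -0.161, 0.0], [0.0, 0.0, -1.0]]
wrist_force: [-3.6, 1.2, 5.8]
opening: 0.324
gripper_force: 45.0
```

Contact is felt at the expected height. Releasing, rising, and backing off to the left for a clear check.

>>> drive_tool(steps=[0,0,0,0,0,0,0.0,0,0,0,0,0,0,0.1,0,0,0,0,0,0,0.1,0,0,0,0,0,0,0.1,0,0,0.015,0,0,0,0.1,0,0,0.045,0,0,0,0.1,0,0,0.08,0,0,0,0.1,0,0,0.115,0,0,0,0.1,0,0,0.15,0,0,0,0.1,0,-0.03,0.18,0,0,0,0.1,0,-0.065,0.2,0,0,0,0.1,0,-0.1,0.2,0,0,0,0.1])

```text
time: 25.43
position: [0.6132, -0.1038, 0.2198]
ee_rot: [[0.159, 0.987, 0.011], [0.987, -0.159, -0.002], [-0.0, 0.012, -1.0]]
wrist_force: [1.5, 0.1, -0.4]
opening: 0.553
gripper_force: 0.0
```

>>> drive_tool(steps=[0,-0.035,0,0,0,0,0.1,0,-0.07,0,0,0,0,0.1,0,-0.105,0,0,0,0,0.1,0,-0.14,0,0,0,0,0.1,0,-0.175,0,0,0,0,0.1,0,-0.21,0,0,0,0,0.1,0,-0.245,0,0,0,0,0.1,0,-0.28,0,0,0,0,0.1,0,-0.28,0,0,0,0,0.1])

```text
time: 26.18
position: [0.6092, -0.3897, 0.2123]
ee_rot: [[0.167, 0.986, -0.001], [0.986, -0.167, -0.004], [-0.004, -0.0, -1.0]]
wrist_force: [-0.6, 0.7, 0.1]
opening: 0.549
gripper_force: 0.0
```

```bash
python3 - <<'E'
from h import *; from station import r
seat=dict(tee=(.6417,.1792,.176),angle=(.6105,-.0032,-.161),block=(.6421,-.1856,-.083))
for c in('top','scene'):
    p,d=r.read_camera(c); m=r.camera_model(c); W=cloud(d,m); mk=masks(p,W,140); cv2.imwrite(f'pics/{c}9.png',p)
    h=cv2.cvtColor(p,cv2.COLOR_BGR2HSV)
    for n in('angle','block'):
        q=seat[n]; x,e,t=fit(n,q,.008,[(comp(mk[n],q,.008,m),m)]); print(c,n,x.round(4),round(e,1),t)
    for n,(bx,by,top) in dict(tee=(.02,.011,.061),angle=(.013,.013,.061),block=(.02,.014,.066)).items():
        q=seat[n]; L=(W-[q[0],q[1],0])@pose(q)
        k=(abs(L[...,0])<bx*.8)&(abs(L[...,1])<by*.8)&(L[...,2]>.03)&(L[...,2]<.1); a=L[k]
        A=np.c_[a[:,:2],np.ones(len(a))]; co=np.linalg.lstsq(A,a[:,2],rcond=None)[0]
        fl=[]
        print(c,n,'boss z',np.median(a[:,2]).round(4),'exp',top,'tilt',co[:2].round(3),len(a))
        for nm,(lx,ly) in {'tee':{'x-':(-.04,0),'x+':(.04,0),'y+':(0,.05)},'angle':{'x+':(.05,0),'y+':(0,.045)},'block':{'x-':(-.045,0),'x+':(.045,0)}}[n].items():
            k=(abs(L[...,0]-lx)<.012)&(abs(L[...,1]-ly)<.012)&(L[...,2]>0)&(L[...,2]<.045); fl.append((nm,np.median(L[k][:,2]).round(4) if k.any() else None))
        print('   flange z',fl)
s=r.get_state(); print(s['time'],s['position'].round(3))
E
```

```text
top angle [ 0.6129 -0.0012 -0.1544] 56.1 607.0
top block [ 0.6433 -0.1846 -0.0944] 61.7 740.0
top tee boss z 0.0622 exp 0.061 tilt [-0.023  0.083] 79
   flange z [('x-', np.float64(0.0241)), ('x+', np.float64(0.0242)), ('y+', np.float64(0.0256))]
top angle boss z 0.0615 exp 0.061 tilt [ 0.089 -0.026] 59
   flange z [('x+', np.float64(0.0259)), ('y+', np.float64(0.0243))]
top block boss z 0.065 exp 0.066 tilt [0.063 0.127] 105
   flange z [('x-', np.float64(0.023)), ('x+', np.float64(0.0246))]
scene angle [ 0.6086 -0.0019 -0.1735] 106.9 721.0
scene block [ 0.6402 -0.1858 -0.0795] 83.1 849.0
scene tee boss z 0.0597 exp 0.061 tilt [-0.025 -0.05 ] 75
   flange z [('x-', np.float64(0.0235)), ('x+', np.float64(0.0229)), ('y+', np.float64(0.0231))]
scene angle boss z 0.0607 exp 0.061 tilt [0.002 0.06 ] 60
   flange z [('x+', np.float64(0.0227)), ('y+', np.float64(0.0233))]
scene block boss z 0.064 exp 0.066 tilt [-0.011 -0.059] 119
   flange z [('x-', np.float64(0.0233)), ('x+', np.float64(0.0236))]
26.2833 [ 0.61  -0.384  0.213]
```

All flanges are level at 22–26 mm, which covers the seated flange top and bolt heads. Boss tops are within 2 mm of their seated heights, and positions match the seats. Handing in.

```bash
python3 -c "
from station import r
print(r.sign_off())"
```

```text
the job is handed in; nothing more can be done
None
```

I seated the bearing block, the T-bracket and the yellow angle bracket in their own pockets and handed the job in at about 26 s; by camera all three sit flat at seat height, the spray bottle, can and pulley looked unmoved when last compared (before the angle was placed), and sign-off returned no verdict.

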